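# Lift a bent slat out of its bending form and hold it level

## Task

The bent wooden slat has set in its bending form, the plywood block with a curved cavity and a swinging keeper bar. Swing the keeper a full quarter turn off the slat by its knob, then take the slat by its two long edges at the middle, where the form has a channel for the fingers, and lift it straight up, level all the way, until it hangs about 120 mm above the top of the form. Keep it still and level there over the form for two seconds, and finish while still holding it in the air; leave the other things on the bench where they are.

Things in the scene. Friction and masses are not known exactly. Their poses are not given: they have to be found in the camera images.
- form: bending form: plywood block fixed to the bench, 208 (x) x 110 (y) x 72 mm high; origin centre of underside, on the bench, z up. Along x an open-topped cavity 46 mm wide with a curved bed, closed at the ends, holds the slat. At mid-length a 64 mm wide channel along y, open at both sides, is cut through the whole block down to a 12 mm base: room for the fingers beside the slat.
- slat: bent wooden strip 40 mm wide (y), 14 mm thick, 181 mm long (x), about 90 g, both ends curving up. Origin: middle of its underside, its lowest point; z up when level; end tops are 36 mm above it. In the form: origin over the form's centre, 30 mm above the form's underside, x along the form's x, play 3 mm at each side, 4 mm at the ends, all below the form's top. Balanced about its middle.
- keeper (a joint): angle of the keeper bar about its upright pivot, rad: at 0 it lies across the slat along the form's +y and blocks it; grows counter-clockwise seen from above; at 1.57 it points along the form's -x, off the slat, out past the form's end; stop at 1.75. Starts at 0 to 0.3. Moves with about 1 N at the knob, stays where left. Below about 1.2 it still blocks the slat.
- keeper_pivot (a point): the keeper's pivot axis, on top of the form near one end, at form x -70 mm, y -40 mm; the point is mid-thickness of the bar (80 mm above the bench; the bar, 20 mm wide and 12 mm thick, is 74 to 86 mm above the bench)
- keeper_knob (a point): middle of the upright round wooden knob on the keeper's free end, 78 mm from the pivot axis; the knob is 24 mm across and rises from 86 to 120 mm above the bench (18 mm across in its lowest 6 mm); the point is 104 mm above the bench
- straight_form: a lower plywood form with a straight groove and no keeper, 130 x 90 x 40 mm, fixed to the bench, not part of the job; origin centre of underside, x along its groove
- strip: loose straight wooden strip 120 x 32 x 14 mm lying in the groove of the straight form; origin centre of underside, x along its length; leave it alone
- mushroom: turned wooden mushroom, 46 mm across, 57 mm tall, standing near the bending form; origin centre of its foot; leave it alone
- offcut: wooden block 60 x 40 x 30 mm lying near the bending form; origin centre of underside; leave it alone
- egg_cup: turned wooden egg cup, 46 mm across, 50 mm tall, standing near the straight form; origin centre of its foot; leave it alone
- gouge: wood-turning gouge about 410 mm long, wooden handle, steel blade, lying on the far part of the bench; origin under its middle, x towards the blade; leave it alone
- mallet: round wooden mallet 265 mm long, head 76 mm across, lying on the far part of the bench; origin under its middle on the bench, x towards the head; leave it alone
- glue_jar: closed jar 70 mm across, 100 mm tall, standing to the left; origin centre of its underside; leave it alone
Not all that is in view belongs to the job. What is shaped like the form but orange is not meant. Leave any black look-alike of the slat alone.

How it is judged:
By the outcome, as a careful person would: the job done as asked, in the order asked, and still so for the second after the job is handed in, while the arm keeps its last pose, push and grip.
It also fails if it takes over 56 s, if anything falls off the work surface, if the arm or the gripper's body presses on something with over 40 N, if the wrist force passes 120 N, or if a joint passes its speed limit or range.

## Robot

A 6-joint arm with a two-finger parallel gripper is mounted at the origin on the work surface. World frame = base frame: x ahead of the robot, y to its left, z up, the work surface at z = 0. Lengths are in m, angles in rad, forces in N, time in s.
With the tool pointing down it reaches from about 0.225 to 0.875 m from the base axis. Payload 3.4 kg.
Tool frame: the origin (TCP) lies on the mounting face of the last link; the fingertips stand 173 mm ahead of it and the grasp point (between the pads) lies 155 mm ahead of it; z points along the fingers, y is the line along which they close (so a half turn about z gives the same grasp; the last joint's range is limited). The gripper opens to 85 mm and grips with 20 to 120 N. Pads are 22 mm wide; open, the fingers measure 114 mm over their backs; the gripper's body (76 mm by 85 mm) begins 54 mm behind the grasp point. The pads swing forward as they close: fully open they stand 13 mm farther back than shut.
Start: joints at [1.154, 0.276, 1.505, -0, 1.361, -0.121], TCP at [0.168, 0.55, 0.405] pointing down, gripper open.
Joint ranges: [-2.89, 2.89], [-0.75, 2.08], [0.22, 2.7], [-1.18, 4.32], [0.11, 2.71], [-2.7, 2.7]. Speed limits (rad/s): [2.57, 2.57, 3.14, 3.14, 3.14, 3.14].

## Interface

Orientations are given as a unit quaternion [w, x, y, z].
In Python, from rig import manip gives the robot as it stands.
- The arm moves only by the tool carry_out, never from a script. Its arguments are lists of equal length, an entry for each row: "linear": the shift along the world's x, y, z each as a share of 500 mm, from -1 to 1, a list of three; "angular": the turn, a rotation vector about the world's x, y, z each as a share of 0.08 rad, from -1 to 1, a list of three; "hand": the opening, from 0 (shut) to 1 (fully open). In form: {"linear": [[x, y, z], ...], "angular": [[rx, ry, rz], ...], "hand": [hand, ...]}. A call has 1 to 8 rows; each row shifts and turns the commanded pose from where the row before left it; what a row does not reach is not made up. A row lasts 1/12 s, in which the tool goes at most 41.7 mm and 7.16 degrees, less where a joint would pass 70% of its speed; a pose out of reach is approached as far as the arm can. A call with a number of a shift or a turn outside -1 to 1 is refused whole. A call with a gripper value outside its range is refused whole. The fingers move at their own pace and stop on an object; "force" is the grip in N (left out, the last holds). Time passes only in rows, so rows that do not move let the fingers close. It gives the time, the measured TCP pose, the force, the opening and the grip force at its end, in the units of the state.
- manip.get_state(): the state, without advancing time (a new reading comes with each control period).
- manip.get_image(name): name is "scene" or "top" or "wrist"; returns the picture (400x640x3 uint8, red, green, blue); there is no depth.
- manip.camera_params(name): a dict with "fx", "fy", "cx", "cy" (pixels), "view" (4x4, takes a point from world to camera coordinates); the wrist camera has in their place "hand_eye" (4x4, takes a point from camera to tool coordinates, whose origin is the TCP and whose axes are the flange's). Camera axes: x right, y down, z forward; pixel columns grow to the right and rows downward; lengths in m; the calibration is good to about 2 mm. A picture is of the moment at which its call begins: read the wrist's pose just before it. camera_params takes no time and is no camera call.
- manip.sign_off(): hands the job in; it is judged then, once.
The state is a dict: "clock": time; "qpos": joint angles; "qd": joint speeds; "effort": joint torques, N m; "position": TCP position; "ee_rot": TCP orientation; "contact_force": force on the tool from outside, world axes, zero at the start; "moment": the same for the moment, N m; "width": finger opening in m; "gripper_force": force on a finger pad.
Only numpy, scipy, OpenCV 4.12 (cv2) and the standard library are available. Lean on these libraries where they do the work, as an engineer would, in place of code of your own. Each camera call takes 0.05 s, during which the arm holds its last target. There are 200 camera calls.

## Working session

There is one attempt and no reset: what is moved stays moved. The work goes in short steps, Python scripts to look and compute and a tool call to move; the robot and the scene stay as the last step left them, time stands still between calls to the robot, and variables do not carry over. Pictures are saved under pics/ and viewed, at most 10 in all, crops included, and the job is handed in when it is done.

Besides the shell and the picture viewer there is one more tool, called after "Emit:" in YAML: its name, and indented under it one key for each argument. carry_out: Moves the arm, as the interface text tells. Its arguments: {"type":"object","properties":{"linear":{"type":"array"},"angular":{"type":"array"},"hand":{"type":"array"},"force":{"type":"number"}},"required":["linear","angular","hand"]}

```bash
mkdir -p pics; ls; cat > h.py <<'E'
import numpy as np, cv2
from rig import manip
from scipy.spatial.transform import Rotation as R
def snap(name,fn=None):
    s=manip.get_state(); im=manip.get_image(name)[:,:,::-1].copy()
    if fn: cv2.imwrite('pics/'+fn,im)
    return s,im
def T(name,s=None):
    p=manip.camera_params(name)
    if name!='wrist': return p,np.linalg.inv(np.array(p['view']))
    q=s['ee_rot']; M=np.eye(4); M[:3,:3]=R.from_quat([q[1],q[2],q[3],q[0]]).as_matrix(); M[:3,3]=s['position']
    return p,M@np.array(p['hand_eye'])
def ray(name,u,v,s=None):
    p,C=T(name,s); d=C[:3,:3]@np.array([(u-p['cx'])/p['fx'],(v-p['cy'])/p['fy'],1.]); return C[:3,3],d/np.linalg.norm(d)
def onz(name,u,v,z,s=None):
    o,d=ray(name,u,v,s); return o+d*(z-o[2])/d[2]
def cross(r1,r2):
    A=np.stack([r1[1],-r2[1]],1); t=np.linalg.lstsq(A,r2[0]-r1[0],rcond=None)[0]
    a=r1[0]+t[0]*r1[1]; b=r2[0]+t[1]*r2[1]; return (a+b)/2,np.linalg.norm(a-b)
def proj(name,P,s=None):
    p,C=T(name,s); c=np.linalg.inv(C)@np.append(P,1); return p['fx']*c[0]/c[2]+p['cx'],p['fy']*c[1]/c[2]+p['cy']
E
python3 - <<'E'
from h import *
s,a=snap('top','top.png'); _,b=snap('scene','scene.png')
print(s)
for n in('top','scene'):print(n,manip.camera_params(n))
E
```

```text
pics
{'clock': 0.0, 'qpos': array([ 1.15401288e+00,  2.76583524e-01,  1.50611620e+00, -1.18803477e-05,
        1.36071620e+00, -1.20994918e-01]), 'qd': array([-1.43754360e-03, -8.16833209e-05, -5.99550906e-04,  2.05356127e-04,
       -6.82227269e-04, -1.03957185e-03]), 'effort': array([ 1.07896933e-03, -4.16768074e+01, -2.45803857e+01,  7.94049515e-05,
        1.07256728e-02, -7.60326628e-06]), 'position': array([0.16752663, 0.54983124, 0.40385272]), 'ee_rot': array([-2.36585917e-04,  1.47354418e-01,  9.89083335e-01, -8.80420116e-04]), 'contact_force': array([0.19998967, 0.2521328 , 1.60791223]), 'moment': array([ 0.00957044,  0.02551677, -0.01253588]), 'gripper_force': 0.0, 'width': 0.08526574227221433}
top {'fx': 449.12283279553657, 'fy': 449.12283279553657, 'cx': 317.93836584349424, 'cy': 198.61424312147136, 'view': array([[-0.0169136 , -0.9998466 ,  0.00455107,  0.03850433],
       [-0.99642431,  0.01647852, -0.08286774,  0.56353942],
       [ 0.08278003, -0.00593639, -0.99655016,  1.35980883],
       [ 0.        ,  0.        ,  0.        ,  1.        ]])}
scene {'fx': 384.72830259067126, 'fy': 384.72830259067126, 'cx': 316.77478619212883, 'cy': 199.30842619609544, 'view': array([[ 0.65611235,  0.75458349, -0.01096965, -0.40290469],
       [ 0.60094798, -0.53120797, -0.59722661, -0.27464832],
       [-0.45648451,  0.38525557, -0.80199753,  1.30323408],
       [ 0.        ,  0.        ,  0.        ,  1.        ]])}
```

View pics/top.png

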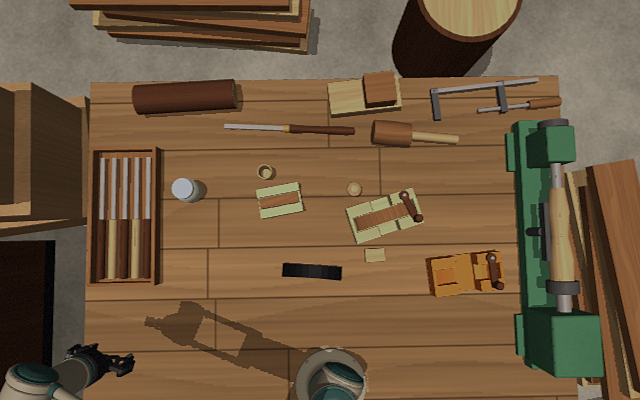

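View pics/scene.png

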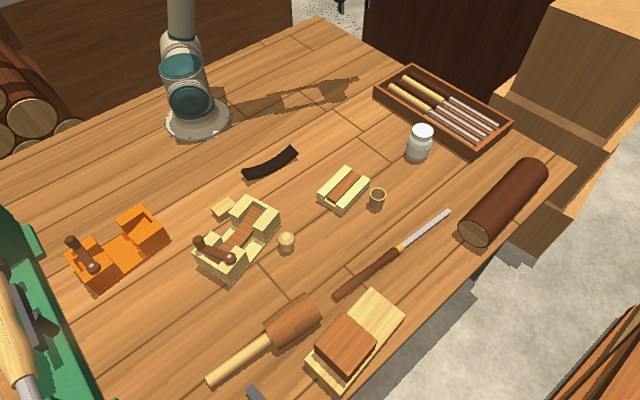

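The pale form sits at top (385,215) and scene (237,240), with its brown slat and dark keeper on the image-right end. Candidates:
- **Form:** pale form (385,215), orange form (467,272), straight form with strip (279,200).
- **Slat:** brown one in the pale form (385,215), black look-alike (312,271), strip (279,200).

I choose the pale form with the brown slat, and will check it in a close crop.

```bash
python3 - <<'E'
from h import *
np.set_printoptions(precision=4,suppress=True)
im=cv2.imread('pics/top.png'); sc=cv2.imread('pics/scene.png')
a=cv2.resize(im[170:260,325:445],None,fx=5,fy=5,interpolation=2); b=cv2.resize(sc[180:300,180:300],None,fx=3.75,fy=3.75,interpolation=2)
c=np.zeros((450,800,3),np.uint8); c[:,:600]=a; c[:200,600:]=cv2.resize(b,(200,200)); cv2.imwrite('pics/crop.png',c)
print(onz('top',385,215,.072),onz('top',405,193,.086),onz('top',418,220,.12))
print(manip.camera_params('wrist'))
s=manip.get_state();q=s['ee_rot'];print(R.from_quat([q[1],q[2],q[3],q[0]]).as_matrix())
E
```

```text
[ 0.508  -0.1685  0.072 ] [ 0.5712 -0.2272  0.086 ] [ 0.4901 -0.255   0.12  ]
{'fx': 289.3152884605622, 'fy': 289.3152884605622, 'cx': 324.7430664243449, 'cy': 200.122384943192, 'hand_eye': array([[ 0.0005, -0.9603, -0.279 ,  0.0704],
       [ 1.    ,  0.0003,  0.0006,  0.0007],
       [-0.0005, -0.279 ,  0.9603,  0.0316],
       [ 0.    ,  0.    ,  0.    ,  1.    ]])}
[[-0.9566  0.2915 -0.0007]
 [ 0.2915  0.9566 -0.0015]
 [ 0.0002 -0.0016 -1.    ]]
```

View pics/crop.png

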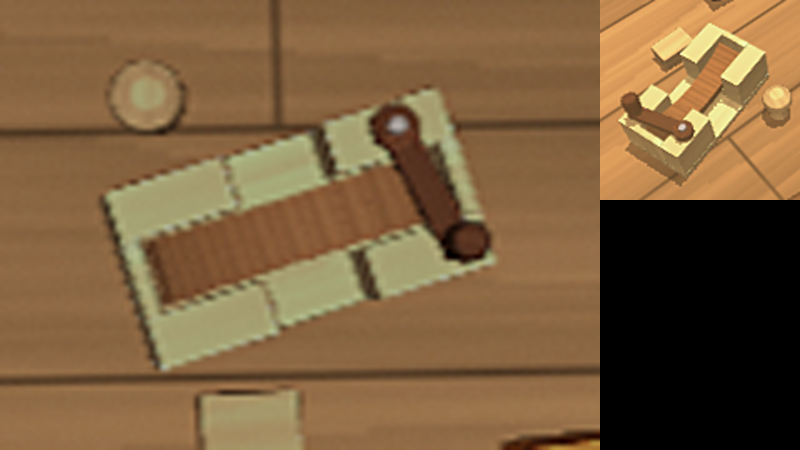

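The crop confirms it. The keeper's pivot with its metal screw is at top (404,195) and the knob is at (418,218), so form +x points image-left. Next I bring the wrist camera above the form, with the tool turned ready for the knob.

Emit:
carry_out:
  linear:
    - [0.022, -0.047, 0]
    - [0.022, -0.047, 0]
    - [0.022, -0.047, 0]
    - [0.022, -0.047, 0]
    - [0.022, -0.047, 0]
    - [0.022, -0.047, 0]
    - [0.022, -0.047, 0]
    - [0.022, -0.047, 0]
  angular:
    - [0, 0, -1]
    - [0, 0, -1]
    - [0, 0, -1]
    - [0, 0, -1]
    - [0, 0, -1]
    - [0, 0, -1]
    - [0, 0, -1]
    - [0, 0, -1]
  hand: [1, 1, 1, 1, 1, 1, 1, 1]

```text
clock: 0.77
position: [0.2558, 0.3608, 0.4044]
ee_rot: [-0.0, 0.453, 0.892, -0.0]
contact_force: [0.4, -0.2, -0.3]
width: 0.0856
gripper_force: 0.0
```

Emit:
carry_out:
  linear:
    - [0.022, -0.047, 0]
    - [0.022, -0.047, 0]
    - [0.022, -0.047, 0]
    - [0.022, -0.047, 0]
    - [0.022, -0.047, 0]
    - [0.022, -0.047, 0]
    - [0.022, -0.047, 0]
    - [0.022, -0.047, 0]
  angular:
    - [0, 0, -1]
    - [0, 0, -1]
    - [0, 0, -1]
    - [0, 0, -1]
    - [0, 0, -1]
    - [0, 0, -1]
    - [0, 0, -1]
    - [0, 0, -1]
  hand: [1, 1, 1, 1, 1, 1, 1, 1]

```text
clock: 1.43
position: [0.3437, 0.1728, 0.4045]
ee_rot: [-0.0, 0.71, 0.704, -0.0]
contact_force: [0.4, 0.5, -0.6]
width: 0.0857
gripper_force: 0.0
```

Emit:
carry_out:
  linear:
    - [0.022, -0.047, 0]
    - [0.022, -0.047, 0]
    - [0.022, -0.047, 0]
    - [0.022, -0.047, 0]
    - [0.022, -0.047, 0]
    - [0.022, -0.047, 0]
    - [0.022, -0.047, 0]
    - [0.022, -0.047, 0]
  angular:
    - [0, 0, -1]
    - [0, 0, -1]
    - [0, 0, -1]
    - [0, 0, -1]
    - [0, 0, -1]
    - [0, 0, -1]
    - [0, 0, -1]
    - [0, 0, -1]
  hand: [1, 1, 1, 1, 1, 1, 1, 1]

```text
clock: 2.1
position: [0.4317, -0.0152, 0.4044]
ee_rot: [-0.0, 0.896, 0.445, -0.0]
contact_force: [0.3, 1.0, -1.0]
width: 0.0855
gripper_force: 0.0
```

Emit:
carry_out:
  linear:
    - [0.022, -0.047, 0]
    - [0.022, -0.047, 0]
    - [0.022, -0.047, 0]
    - [0.022, -0.047, 0]
    - [0.022, -0.047, 0]
    - [0.022, -0.047, 0]
    - [0.022, -0.047, 0]
    - [0.022, -0.047, 0]
  angular:
    - [0, 0, -1]
    - [0, 0, -1]
    - [0, 0, -1]
    - [0, 0, -1]
    - [0, 0, -1]
    - [0, 0, -1]
    - [0, 0, -1]
    - [0, 0, -1]
  hand: [1, 1, 1, 1, 1, 1, 1, 1]

```text
clock: 2.77
position: [0.5199, -0.2032, 0.4042]
ee_rot: [-0.0, 0.99, 0.14, -0.0]
contact_force: [0.5, -0.4, 1.0]
width: 0.0851
gripper_force: 0.0
```

```bash
python3 - <<'E'
from h import *
import pickle
s,im=snap('wrist','w1.png'); pickle.dump(s,open('w1.pkl','wb')); q=s['ee_rot']
print(s['clock'],s['position'],R.from_quat([q[1],q[2],q[3],q[0]]).as_matrix()[:,0],s['qpos'])
E
```

```text
2.7667 [ 0.51987709 -0.20316033  0.404193  ] [ 9.60607798e-01  2.77906694e-01 -7.27091003e-04] [-4.97201403e-01  2.51151031e-01  1.54118139e+00  1.45288033e-05
  1.35029579e+00  7.91977657e-01]
```

View pics/w1.png

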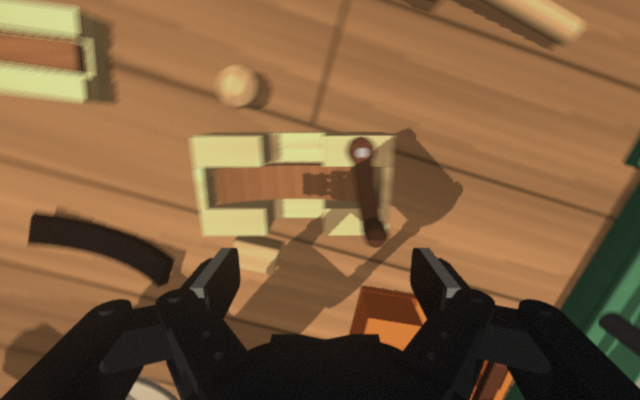

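The wrist view shows the pale form's top face with corners near (190,138), (396,134), (203,236) and (392,236). The pivot screw is at (360,152), the knob at (375,232) and the slat around (285,184). The next step is to measure these by masks in several views.

```bash
python3 - <<'E'
from h import *
import pickle
np.set_printoptions(precision=4,suppress=True)
s,im=snap('wrist','w2.png'); pickle.dump(s,open('w2.pkl','wb'))
t=cv2.imread('pics/top.png'); sc=cv2.imread('pics/scene.png')
for n,i,pts in(('w',im,[(360,165),(375,232),(367,195),(230,150),(240,185),(205,185),(330,150)]),('t',t,[(404,194),(418,218),(411,207),(360,210),(370,220)])):
    h=cv2.cvtColor(i,cv2.COLOR_BGR2HSV); print(n,[(p,h[p[1],p[0]].tolist()) for p in pts])
c=np.zeros((560,800,3),np.uint8)
c[:400,:]=cv2.resize(im[110:260,170:420],(800,480),interpolation=2)[:400]
cv2.imwrite('pics/w2c.png',cv2.resize(im[110:260,170:420],(800,480),interpolation=2))
E
```

```text
w [((360, 165), [11, 155, 66]), ((375, 232), [13, 161, 57]), ((367, 195), [15, 134, 76]), ((230, 150), [24, 98, 219]), ((240, 185), [13, 149, 156]), ((205, 185), [17, 117, 100]), ((330, 150), [24, 94, 219])]
t [((404, 194), [12, 15, 170]), ((418, 218), [11, 170, 90]), ((411, 207), [10, 152, 87]), ((360, 210), [27, 81, 166]), ((370, 220), [13, 151, 123])]
```

View pics/w2c.png

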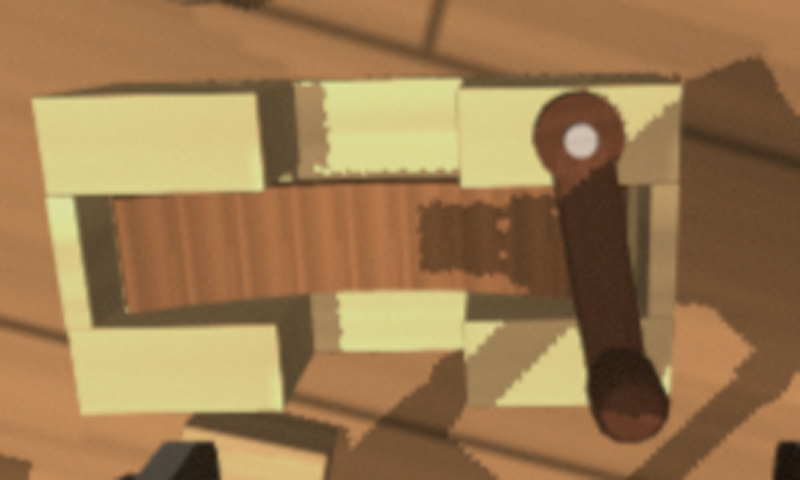

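The crop shows the form corners at crop (33,98), (681,85), (80,413) and (670,402), with the screw at (581,140) and the knob top at about (632,408). Now I triangulate them with the top view.

```bash
python3 - <<'E'
from h import *
import pickle
np.set_printoptions(precision=4,suppress=True)
s=pickle.load(open('w2.pkl','rb')); print(s['position'],s['clock'])
W=lambda x,y:(170+x/3.2-.34,110+y/3.2-.34)
Tt=lambda x,y:(325+x/5-.4,170+y/5-.4)
P=dict(TL=((33,98),(103,195)),TR=((681,85),(438,89)),BL=((80,413),(160,368)),BR=((670,402),(494,262)),screw=((581,140),(398,124)),knob=((632,408),(467,240)))
for k,(w,t) in P.items():
    r1=ray('wrist',*W(*w),s); r2=ray('top',*Tt(*t)); z={'screw':.088,'knob':.118}.get(k,.072)
    print(k,*cross(r1,r2),'W@z',onz('wrist',*W(*w),z,s),'T@z',onz('top',*Tt(*t),z))
# slat mask top & wrist
for n,i,(x0,y0,x1,y1) in(('top',cv2.imread('pics/top.png'),(340,180,430,250)),('wrist',cv2.imread('pics/w2.png'),(180,130,400,245))):
    h=cv2.cvtColor(i,cv2.COLOR_BGR2HSV); m=cv2.inRange(h,(18,60,150) if n=='wrist' else (18,50,120),(35,130,255)); k=np.zeros_like(m);k[y0:y1,x0:x1]=m[y0:y1,x0:x1]
    pts=cv2.findNonZero(k); r=cv2.minAreaRect(pts); print(n,r)
    B=np.array([onz(n,u,v,.072,s if n=='wrist' else None) for u,v in cv2.boxPoints(r)]); print(B[:,:2],B.mean(0),[np.linalg.norm(B[j]-B[j-1]) for j in range(4)])
E
```

```text
[ 0.5221 -0.2074  0.4039] 2.8167
TL [ 0.5285 -0.0516  0.0679] 0.0016932460393794789 W@z [ 0.5286 -0.0539  0.072 ] T@z [ 0.529 -0.051  0.072]
TR [ 0.5888 -0.2512  0.0733] 0.0011332345221793552 W@z [ 0.5889 -0.2509  0.072 ] T@z [ 0.5889 -0.2521  0.072 ]
BL [ 0.4254 -0.0836  0.0713] 0.0029905080619392374 W@z [ 0.4248 -0.085   0.072 ] T@z [ 0.4263 -0.0824  0.072 ]
BR [ 0.4855 -0.2818  0.0736] 0.0008791881831950605 W@z [ 0.4849 -0.2827  0.072 ] T@z [ 0.4854 -0.2817  0.072 ]
screw [ 0.566  -0.2221  0.099 ] 5.051134218569588e-05 W@z [ 0.565  -0.2235  0.088 ] T@z [ 0.567  -0.2243  0.088 ]
knob [ 0.4971 -0.2562  0.1203] 0.002079253387559537 W@z [ 0.4962 -0.2579  0.118 ] T@z [ 0.497  -0.2557  0.118 ]
top ((383.7032165527344, 210.63497924804688), (73.26045989990234, 70.82225799560547), 72.25532531738281)
[[ 0.5951 -0.0334]
 [ 0.6567 -0.2366]
 [ 0.4476 -0.2957]
 [ 0.3877 -0.0948]] [ 0.5218 -0.1651  0.072 ] [np.float64(0.2162814723815377), np.float64(0.2123327965482469), np.float64(0.21732309593413884), np.float64(0.2096484777074988)]
wrist ((281.9436340332031, 185.82225036621094), (103.32447814941406, 202.1236572265625), 88.7939453125)
[[ 0.5325 -0.0532]
 [ 0.5926 -0.249 ]
 [ 0.4864 -0.2882]
 [ 0.4199 -0.0715]] [ 0.5078 -0.1655  0.072 ] [np.float64(0.11414788061418571), np.float64(0.20480416251171948), np.float64(0.11322676120844967), np.float64(0.2266972460446414)]
```

Emit:
carry_out:
  linear:
    - [-0.017, -0.036, 0]
    - [-0.017, -0.036, 0]
    - [-0.017, -0.036, 0]
    - [0, 0, -0.05]
    - [0, 0, -0.05]
    - [0, 0, -0.05]
    - [0, 0, -0.02]
    - [0, 0, 0]
  angular:
    - [0, 0, 0]
    - [0, 0, 0]
    - [0, 0, 0]
    - [0, 0, 0]
    - [0, 0, 0]
    - [0, 0, 0]
    - [0, 0, 0]
    - [0, 0, 0]
  hand: [1, 1, 1, 1, 1, 1, 1, 1]

```text
clock: 3.53
position: [0.493, -0.2548, 0.317]
ee_rot: [-0.002, 0.99, 0.143, -0.002]
contact_force: [-0.6, 0.3, -0.5]
width: 0.0852
gripper_force: 0.0
```

Emit:
carry_out:
  linear:
    - [0, 0, 0]
    - [0, 0, 0]
  angular:
    - [0, 0, 0]
    - [0, 0, 0]
  hand: [1, 1]

```text
clock: 3.7
position: [0.4947, -0.256, 0.3211]
ee_rot: [0.001, 0.99, 0.143, 0.001]
contact_force: [0.3, -0.5, 1.2]
width: 0.0854
gripper_force: 0.0
```

```bash
python3 - <<'E'
from h import *
import pickle
s,im=snap('wrist','w3.png'); pickle.dump(s,open('w3.pkl','wb')); print(s['position'],s['clock'])
P=np.array([.496,-.257,.12]); print(proj('wrist',P,s))
cv2.imwrite('pics/w3c.png',im)
E
```

```text
[ 0.49471918 -0.25601169  0.32111023] 3.7
(np.float64(326.8415372870142), np.float64(233.09179675851183))
```

View pics/w3c.png

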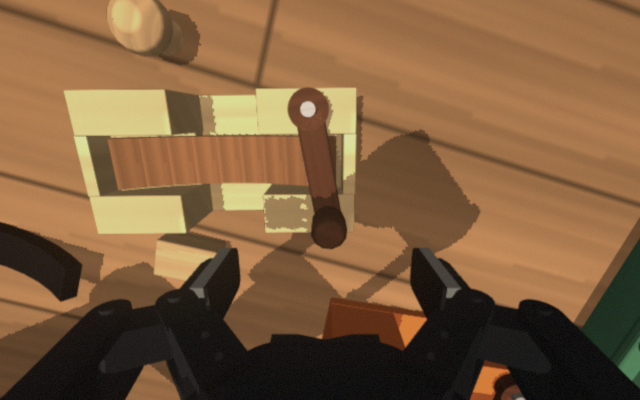

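The knob top is at (329,228), against a predicted (327,233). It sits centred between the fingers, so I go down, close gently and check.

Emit:
carry_out:
  linear:
    - [0.005, -0.002, -0.03]
    - [0, 0, -0.03]
    - [0, 0, -0.03]
    - [0, 0, -0.022]
    - [0, 0, 0]
    - [0, 0, 0]
    - [0, 0, 0]
    - [0, 0, 0]
  angular:
    - [0, 0, 0]
    - [0, 0, 0]
    - [0, 0, 0]
    - [0, 0, 0]
    - [0, 0, 0]
    - [0, 0, 0]
    - [0, 0, 0]
    - [0, 0, 0]
  hand: [1, 1, 1, 1, 0.6, 0.4, 0.2, 0.2]
  force: 20

```text
clock: 4.42
position: [0.4972, -0.2573, 0.2652]
ee_rot: [0.001, 0.99, 0.142, 0.001]
contact_force: [-0.7, -0.2, 0.3]
width: 0.0388
gripper_force: 0.0
```

Emit:
carry_out:
  linear:
    - [0, 0, 0]
    - [0, 0, 0]
    - [0, 0, 0]
    - [0, 0, 0]
  angular:
    - [0, 0, 0]
    - [0, 0, 0]
    - [0, 0, 0]
    - [0, 0, 0]
  hand: [0.2, 0.2, 0.2, 0.2]

```text
clock: 4.75
position: [0.497, -0.2572, 0.2648]
ee_rot: [0.001, 0.99, 0.142, 0.001]
contact_force: [0.1, -0.0, 6.2]
width: 0.0233
gripper_force: 23.2
```

```bash
python3 - <<'E'
from h import *
s=manip.get_state(); print({k:np.round(s[k],4) for k in('clock','position','width','gripper_force','contact_force')})
piv=np.array([.5655,-.2229]); k=s['position'][:2]; a=np.arctan2(*(k-piv)[::-1]); th0=(a-np.radians(196.8))%(2*np.pi); print('r',np.linalg.norm(k-piv),'th0',th0)
n=19; th=np.linspace(th0,1.65,n+1); p=piv+.078*np.c_[np.cos(th+np.radians(196.8)),np.sin(th+np.radians(196.8))]
p[0]=k; print(np.round(np.diff(p,axis=0)/.5,4).tolist(),'rot/row',(th[1]-th[0])/.08)
E
```

```text
{'clock': np.float64(4.75), 'position': array([ 0.497 , -0.2572,  0.2648]), 'width': np.float64(0.0233), 'gripper_force': np.float64(23.246), 'contact_force': array([ 9.7700e-02, -4.9000e-03,  6.2171e+00])}
r 0.07665418612610717 th0 0.17085721502593465
[[0.0034, -0.0118], [0.0067, -0.0102], [0.0074, -0.0096], [0.0082, -0.009], [0.0088, -0.0083], [0.0095, -0.0076], [0.01, -0.0069], [0.0105, -0.0061], [0.011, -0.0052], [0.0113, -0.0044], [0.0116, -0.0035], [0.0119, -0.0025], [0.012, -0.0016], [0.0121, -0.0007], [0.0121, 0.0003], [0.0121, 0.0012], [0.012, 0.0021], [0.0117, 0.0031], [0.0115, 0.004]] rot/row 0.9731202532724116
```

The knob is gripped: width 23 mm, radius 76.7 mm. Now I swing it along the arc, turning the tool with it.

Emit:
carry_out:
  linear:
    - [0.004, -0.011, 0]
    - [0.007, -0.01, 0]
    - [0.007, -0.01, 0]
    - [0.008, -0.009, 0]
    - [0.009, -0.008, 0]
    - [0.009, -0.008, 0]
    - [0.01, -0.007, 0]
    - [0.0105, -0.006, 0]
  angular:
    - [0, 0, 0.97]
    - [0, 0, 0.97]
    - [0, 0, 0.97]
    - [0, 0, 0.97]
    - [0, 0, 0.97]
    - [0, 0, 0.97]
    - [0, 0, 0.97]
    - [0, 0, 0.97]
  hand: [0.2, 0.2, 0.2, 0.2, 0.2, 0.2, 0.2, 0.2]

```text
clock: 5.42
position: [0.5294, -0.2908, 0.2648]
ee_rot: [-0.0, 0.898, 0.44, 0.001]
contact_force: [0.1, 4.1, 6.5]
width: 0.0231
gripper_force: 23.4
```

```bash
cat > arc.py <<'E'
from h import *
s=manip.get_state(); print({k:np.round(s[k],4) for k in('clock','position','width','gripper_force','contact_force')})
piv=np.array([.5655,-.2229]); k=s['position'][:2]; a=np.arctan2(*(k-piv)[::-1]); print('r',np.linalg.norm(k-piv),'th',(a-np.radians(196.8))%(2*np.pi))
E
python3 arc.py
```

```text
{'clock': np.float64(5.4167), 'position': array([ 0.5294, -0.2908,  0.2648]), 'width': np.float64(0.0231), 'gripper_force': np.float64(23.4183), 'contact_force': array([0.1041, 4.1026, 6.4732])}
r 0.07692258622801817 th 0.7888335438111351
```

Emit:
carry_out:
  linear:
    - [0.011, -0.0052, 0]
    - [0.0113, -0.0044, 0]
    - [0.0116, -0.0035, 0]
    - [0.012, -0.0025, 0]
    - [0.012, -0.0016, 0]
    - [0.012, -0.0007, 0]
    - [0.012, 0.0003, 0]
    - [0.012, 0.0012, 0]
  angular:
    - [0, 0, 0.97]
    - [0, 0, 0.97]
    - [0, 0, 0.97]
    - [0, 0, 0.97]
    - [0, 0, 0.97]
    - [0, 0, 0.97]
    - [0, 0, 0.97]
    - [0, 0, 0.97]
  hand: [0.2, 0.2, 0.2, 0.2, 0.2, 0.2, 0.2, 0.2]

```text
clock: 6.08
position: [0.5754, -0.2986, 0.2647]
ee_rot: [-0.001, 0.721, 0.693, 0.0]
contact_force: [-3.2, 3.9, 8.8]
width: 0.0231
gripper_force: 23.6
```

Emit:
carry_out:
  linear:
    - [0.012, 0.0021, 0]
    - [0.012, 0.003, 0]
    - [0.0115, 0.004, 0]
    - [0, 0, 0]
    - [0, 0, 0]
    - [0, 0, 0]
  angular:
    - [0, 0, 0.97]
    - [0, 0, 0.97]
    - [0, 0, 0.97]
    - [0, 0, 0]
    - [0, 0, 0]
    - [0, 0, 0]
  hand: [0.2, 0.2, 0.2, 0.2, 0.2, 0.2]

```text
clock: 6.58
position: [0.5928, -0.294, 0.2647]
ee_rot: [-0.002, 0.637, 0.771, 0.0]
contact_force: [-3.5, 3.0, 7.3]
width: 0.0232
gripper_force: 23.6
```

```bash
python3 arc.py
```

```text
{'clock': np.float64(6.5833), 'position': array([ 0.5928, -0.294 ,  0.2647]), 'width': np.float64(0.0232), 'gripper_force': np.float64(23.6075), 'contact_force': array([-3.5434,  3.0113,  7.2633])}
r 0.07618610346879583 th 1.6446725260798303
```

θ ≈ 1.64, so I release, rise and go over the form's middle.

Emit:
carry_out:
  linear:
    - [0, 0, 0]
    - [0, 0, 0]
    - [0, 0, 0]
    - [0, 0, 0]
    - [0, 0, 0.02]
    - [0, 0, 0.06]
    - [0, 0, 0.08]
    - [0, 0, 0.08]
  angular:
    - [0, 0, 0]
    - [0, 0, 0]
    - [0, 0, 0]
    - [0, 0, 0]
    - [0, 0, 0]
    - [0, 0, 0]
    - [0, 0, 0]
    - [0, 0, 0]
  hand: [0.5, 0.8, 1, 1, 1, 1, 1, 1]

```text
clock: 7.25
position: [0.5933, -0.295, 0.3846]
ee_rot: [-0.001, 0.637, 0.771, -0.0]
contact_force: [0.1, -1.0, 0.4]
width: 0.0852
gripper_force: 0.0
```

Emit:
carry_out:
  linear:
    - [-0.035, 0.05, 0]
    - [-0.035, 0.05, 0]
    - [-0.035, 0.05, 0]
    - [-0.035, 0.05, 0]
    - [-0.03, 0.05, 0]
    - [0, 0, 0]
    - [0, 0, 0]
    - [0, 0, 0]
  angular:
    - [0, 0, 0.5]
    - [0, 0, 0.5]
    - [0, 0, 0.3]
    - [0, 0, 0]
    - [0, 0, 0]
    - [0, 0, 0]
    - [0, 0, 0]
    - [0, 0, 0]
  hand: [1, 1, 1, 1, 1, 1, 1, 1]

```text
clock: 7.92
position: [0.509, -0.1705, 0.3846]
ee_rot: [0.001, 0.596, 0.803, 0.0]
contact_force: [0.3, 0.0, 0.7]
width: 0.0852
gripper_force: 0.0
```

```bash
python3 - <<'E'
from h import *
import pickle
s,im=snap('wrist','w4.png'); pickle.dump(s,open('w4.pkl','wb')); q=s['ee_rot']
M=R.from_quat([q[1],q[2],q[3],q[0]]).as_matrix();print(s['clock'],s['position'],np.degrees(np.arctan2(M[1,0],M[0,0])),M[:,2],s['qpos'][5])
snap('top','top2.png')
E
```

```text
7.9167 [ 0.50904626 -0.17048589  0.38459042] 106.82612436793232 [ 0.00210833 -0.00146436 -0.99999671] -0.7462269927049475
```

View pics/w4.png

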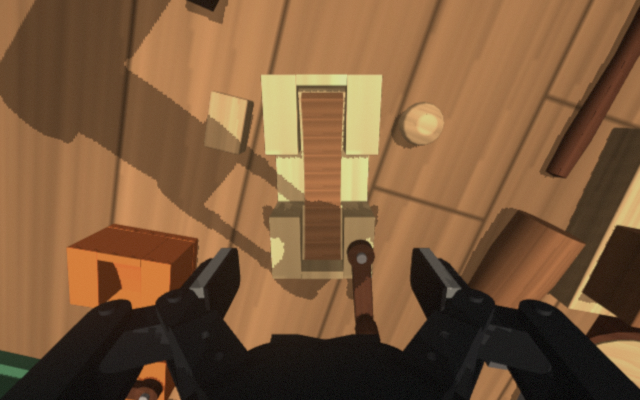

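The keeper now points off the form end, with its pivot at (361,258). The slat runs clear, with edges at u≈304 and 342 at mid-length (v≈180), aligned with the tool. I measure its middle, yaw and height before going down.

```bash
python3 - <<'E'
from h import *
import pickle
np.set_printoptions(precision=4,suppress=True)
s=pickle.load(open('w4.pkl','rb')); s2=pickle.load(open('w2.pkl','rb')); im=cv2.imread('pics/w4.png')
h=cv2.cvtColor(im,cv2.COLOR_BGR2HSV).astype(int)
for v in (110,125,140,165,180,190,215,230,245):
    m=(h[v,:,0]<17)&(h[v,:,1]>120); m[:285]=0;m[362:]=0; x=np.flatnonzero(m)
    z=.044+.022*min(1,(abs(v-180)/88)**2) 
    a,b=onz('wrist',x.min()-.5,v,z,s),onz('wrist',x.max()+.5,v,z,s); print(v,x.min(),x.max(),a[:2],b[:2],(a+b)[:2]/2,np.linalg.norm(a-b))
print('far end',cross(ray('wrist',323,93,s),ray('wrist',170+121/3.2,110+255/3.2,s2)))
for u,v in((262,75),(381,75),(269,278),(374,278)): print('corner',onz('wrist',u,v,.072,s))
# channel-edge to slat: mid top height via both edges' width
E
```

```text
110 302 342 [ 0.4666 -0.1036] [ 0.5048 -0.092 ] [ 0.4857 -0.0978] 0.039913582425865186
125 303 341 [ 0.471  -0.1172] [ 0.5085 -0.1058] [ 0.4897 -0.1115] 0.039196161882061986
140 303 341 [ 0.4748 -0.1318] [ 0.5133 -0.1202] [ 0.4941 -0.126 ] 0.040291596587456
165 304 340 [ 0.4827 -0.1573] [ 0.5207 -0.1458] [ 0.5017 -0.1515] 0.039659474909012275
180 305 340 [ 0.4882 -0.1729] [ 0.5258 -0.1615] [ 0.507  -0.1672] 0.03924171028978917
190 305 339 [ 0.4912 -0.1837] [ 0.5281 -0.1725] [ 0.5097 -0.1781] 0.03849708654026206
215 304 340 [ 0.4979 -0.2108] [ 0.5375 -0.1989] [ 0.5177 -0.2049] 0.0413072113569466
230 304 340 [ 0.5026 -0.2267] [ 0.5423 -0.2147] [ 0.5225 -0.2207] 0.04145448243599875
245 304 361 [ 0.5073 -0.242 ] [ 0.5695 -0.2232] [ 0.5384 -0.2326] 0.06495323801357279
far end (array([ 0.4807, -0.0842,  0.0563]), np.float64(0.00429904469244339))
corner [ 0.4257 -0.0849  0.072 ]
corner [ 0.5279 -0.0539  0.072 ]
corner [ 0.4808 -0.2835  0.072 ]
corner [ 0.5911 -0.2502  0.072 ]
```

Emit:
carry_out:
  linear:
    - [-0.004, 0.006, -0.03]
    - [0, 0, -0.045]
    - [0, 0, -0.045]
    - [0, 0, -0.045]
    - [0, 0, -0.045]
    - [0, 0, -0.045]
    - [0, 0, -0.045]
    - [0, 0, -0.03]
  angular:
    - [0, 0, 0]
    - [0, 0, 0]
    - [0, 0, 0]
    - [0, 0, 0]
    - [0, 0, 0]
    - [0, 0, 0]
    - [0, 0, 0]
    - [0, 0, 0]
  hand: [0.8, 0.8, 0.8, 0.8, 0.8, 0.8, 0.8, 0.8]

```text
clock: 8.68
position: [0.5067, -0.168, 0.2163]
ee_rot: [-0.001, 0.597, 0.803, -0.0]
contact_force: [0.4, 0.7, 0.5]
width: 0.0685
gripper_force: 0.0
```

Emit:
carry_out:
  linear:
    - [0, 0, -0.03]
    - [0, 0, -0.02]
    - [0, 0, 0]
    - [0, 0, 0]
  angular:
    - [0, 0, 0]
    - [0, 0, 0]
    - [0, 0, 0]
    - [0, 0, 0]
  hand: [0.8, 0.8, 0.8, 0.8]

```text
clock: 9.02
position: [0.507, -0.1677, 0.1933]
ee_rot: [-0.0, 0.596, 0.803, -0.0]
contact_force: [-0.5, 0.2, 0.3]
width: 0.068
gripper_force: 0.0
```

```bash
python3 - <<'E'
from h import *
s,im=snap('wrist','w5.png'); print({k:np.round(s[k],4) for k in('clock','position','ee_rot','width','contact_force','moment')})
E
```

```text
{'clock': np.float64(9.0167), 'position': array([ 0.507 , -0.1677,  0.1933]), 'ee_rot': array([-4.000e-04,  5.964e-01,  8.027e-01, -1.000e-04]), 'width': np.float64(0.068), 'contact_force': array([-0.4657,  0.1903,  0.2789]), 'moment': array([-0.0142, -0.0298,  0.0161])}
```

View pics/w5.png

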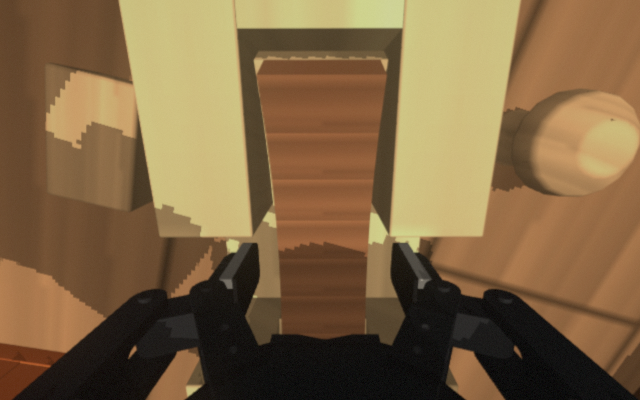

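The fingers stand in the channel on both sides of the slat, with pads at (240,270) and (410,270). The slat is centred between them at u≈322. Closing now.

Emit:
carry_out:
  linear:
    - [0, 0, -0.006]
    - [0, 0, 0]
    - [0, 0, 0]
    - [0, 0, 0]
    - [0, 0, 0]
    - [0, 0, 0]
    - [0, 0, 0]
    - [0, 0, 0]
  angular:
    - [0, 0, 0]
    - [0, 0, 0]
    - [0, 0, 0]
    - [0, 0, 0]
    - [0, 0, 0]
    - [0, 0, 0]
    - [0, 0, 0]
    - [0, 0, 0]
  hand: [0.7, 0.6, 0.5, 0.4, 0.3, 0.3, 0.3, 0.3]
  force: 45

```text
clock: 9.73
position: [0.5068, -0.1672, 0.1915]
ee_rot: [0.001, 0.596, 0.803, 0.0]
contact_force: [-1.3, 0.8, 5.4]
width: 0.0393
gripper_force: 46.3
```

Emit:
carry_out:
  linear:
    - [0, 0, 0]
    - [0, 0, 0]
    - [0, 0, 0.003]
    - [0, 0, 0.003]
  angular:
    - [0, 0, 0]
    - [0, 0, 0]
    - [0, 0, 0]
    - [0, 0, 0]
  hand: [0.3, 0.3, 0.3, 0.3]

```text
clock: 10.07
position: [0.5064, -0.167, 0.1936]
ee_rot: [-0.0, 0.596, 0.803, 0.0]
contact_force: [-0.1, -0.5, -0.1]
width: 0.0393
gripper_force: 45.6
```

Emit:
carry_out:
  linear:
    - [0, 0, 0.008]
    - [0, 0, 0.012]
    - [0, 0, 0.015]
    - [0, 0, 0.02]
    - [0, 0, 0.02]
    - [0, 0, 0.02]
    - [0, 0, 0.02]
    - [0, 0, 0.02]
  angular:
    - [0, 0, 0]
    - [0, 0, 0]
    - [0, 0, 0]
    - [0, 0, 0]
    - [0, 0, 0]
    - [0, 0, 0]
    - [0, 0, 0]
    - [0, 0, 0]
  hand: [0.3, 0.3, 0.3, 0.3, 0.3, 0.3, 0.3, 0.3]

```text
clock: 10.73
position: [0.5066, -0.1671, 0.2626]
ee_rot: [0.0, 0.596, 0.803, 0.0]
contact_force: [-0.4, -0.3, -0.6]
width: 0.0392
gripper_force: 45.6
```

Emit:
carry_out:
  linear:
    - [0, 0, 0.03]
    - [0, 0, 0.03]
    - [0, 0, 0.03]
    - [0, 0, 0.03]
    - [0, 0, 0.03]
    - [0, 0, 0.02]
    - [0, 0, 0.01]
    - [0, 0, 0.005]
  angular:
    - [0, 0, 0]
    - [0, 0, 0]
    - [0, 0, 0]
    - [0, 0, 0]
    - [0, 0, 0]
    - [0, 0, 0]
    - [0, 0, 0]
    - [0, 0, 0]
  hand: [0.3, 0.3, 0.3, 0.3, 0.3, 0.3, 0.3, 0.3]

```text
clock: 11.4
position: [0.5066, -0.1671, 0.3548]
ee_rot: [0.001, 0.596, 0.803, 0.0]
contact_force: [0.5, 0.1, -1.6]
width: 0.0395
gripper_force: 45.6
```

```bash
python3 - <<'E'
from h import *
s,im=snap('wrist','w6.png'); print({k:np.round(s[k],4) for k in('clock','position','ee_rot','width','contact_force','moment','gripper_force')})
_,sc=snap('scene'); _,t=snap('top')
c=np.zeros((560,800,3),np.uint8); c[:300,:400]=cv2.resize(sc[120:300,130:370],(400,300)); c[:300,400:]=cv2.resize(t[150:270,330:490],(400,300)); c[300:,:400]=cv2.resize(im[:,:],(400,250)); cv2.imwrite('pics/w6c.png',c)
E
```

```text
{'clock': np.float64(11.4), 'position': array([ 0.5066, -0.1671,  0.3548]), 'ee_rot': array([8.000e-04, 5.961e-01, 8.029e-01, 2.000e-04]), 'width': np.float64(0.0395), 'contact_force': array([ 0.5346,  0.1188, -1.631 ]), 'moment': array([ 0.0017,  0.0682, -0.0125]), 'gripper_force': np.float64(45.6252)}Traceback (most recent call last):
  File "<stdin>", line 4, in <module>
ValueError: could not broadcast input array from shape (250,400,3) into shape (260,400,3)
```

Lifted about 163 mm. I hold for the required time and then check the view.

Emit:
carry_out:
  linear:
    - [0, 0, 0]
    - [0, 0, 0]
    - [0, 0, 0]
    - [0, 0, 0]
    - [0, 0, 0]
    - [0, 0, 0]
    - [0, 0, 0]
    - [0, 0, 0]
  angular:
    - [0, 0, 0]
    - [0, 0, 0]
    - [0, 0, 0]
    - [0, 0, 0]
    - [0, 0, 0]
    - [0, 0, 0]
    - [0, 0, 0]
    - [0, 0, 0]
  hand: [0.3, 0.3, 0.3, 0.3, 0.3, 0.3, 0.3, 0.3]

```text
clock: 12.22
position: [0.5066, -0.1671, 0.3537]
ee_rot: [0.0, 0.596, 0.803, 0.0]
contact_force: [0.0, 0.7, -1.0]
width: 0.0388
gripper_force: 45.6
```

```bash
python3 - <<'E'
from h import *
s,im=snap('wrist','w7.png'); print({k:np.round(s[k],4) for k in('clock','position','ee_rot','width','gripper_force')})
_,sc=snap('scene'); _,t=snap('top')
c=np.zeros((550,800,3),np.uint8); c[:300,:400]=cv2.resize(sc[120:300,130:370],(400,300)); c[:300,400:]=cv2.resize(t[150:270,330:490],(400,300)); c[300:,:400]=cv2.resize(im,(400,250)); cv2.imwrite('pics/w7c.png',c)
E
```

```text
{'clock': np.float64(12.2167), 'position': array([ 0.5066, -0.1671,  0.3537]), 'ee_rot': array([0.    , 0.5961, 0.8029, 0.    ]), 'width': np.float64(0.0388), 'gripper_force': np.float64(45.6258)}
```

View pics/w7c.png

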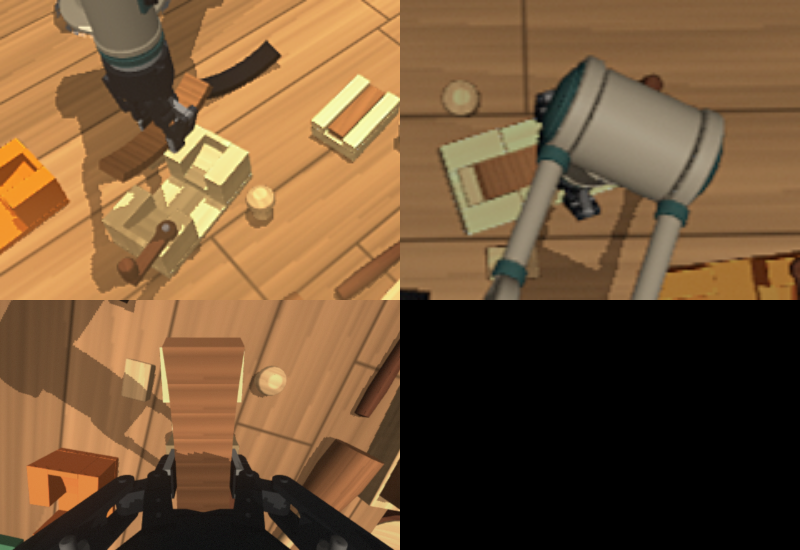

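The scene crop shows the slat held level above the form, around crop (155,130). The wrist view has its end face at the same rows as before the lift (about 60–75), so there is no sag. The keeper is swung off and its neighbours have not moved. I finish the hold.

Emit:
carry_out:
  linear:
    - [0, 0, 0]
    - [0, 0, 0]
    - [0, 0, 0]
    - [0, 0, 0]
    - [0, 0, 0]
    - [0, 0, 0]
    - [0, 0, 0]
    - [0, 0, 0]
  angular:
    - [0, 0, 0]
    - [0, 0, 0]
    - [0, 0, 0]
    - [0, 0, 0]
    - [0, 0, 0]
    - [0, 0, 0]
    - [0, 0, 0]
    - [0, 0, 0]
  hand: [0.3, 0.3, 0.3, 0.3, 0.3, 0.3, 0.3, 0.3]

```text
clock: 13.03
position: [0.5066, -0.1671, 0.3537]
ee_rot: [0.0, 0.596, 0.803, 0.0]
contact_force: [-0.9, 0.6, -1.2]
width: 0.0392
gripper_force: 45.6
```

Emit:
carry_out:
  linear:
    - [0, 0, 0]
    - [0, 0, 0]
    - [0, 0, 0]
    - [0, 0, 0]
    - [0, 0, 0]
    - [0, 0, 0]
    - [0, 0, 0]
    - [0, 0, 0]
  angular:
    - [0, 0, 0]
    - [0, 0, 0]
    - [0, 0, 0]
    - [0, 0, 0]
    - [0, 0, 0]
    - [0, 0, 0]
    - [0, 0, 0]
    - [0, 0, 0]
  hand: [0.3, 0.3, 0.3, 0.3, 0.3, 0.3, 0.3, 0.3]

```text
clock: 13.7
position: [0.5066, -0.1671, 0.3537]
ee_rot: [-0.0, 0.596, 0.803, 0.0]
contact_force: [0.7, 0.5, -1.0]
width: 0.0396
gripper_force: 45.6
```

Emit:
carry_out:
  linear:
    - [0, 0, 0]
    - [0, 0, 0]
    - [0, 0, 0]
    - [0, 0, 0]
    - [0, 0, 0]
    - [0, 0, 0]
    - [0, 0, 0]
    - [0, 0, 0]
  angular:
    - [0, 0, 0]
    - [0, 0, 0]
    - [0, 0, 0]
    - [0, 0, 0]
    - [0, 0, 0]
    - [0, 0, 0]
    - [0, 0, 0]
    - [0, 0, 0]
  hand: [0.3, 0.3, 0.3, 0.3, 0.3, 0.3, 0.3, 0.3]

```text
clock: 14.37
position: [0.5066, -0.1671, 0.3537]
ee_rot: [0.0, 0.596, 0.803, 0.0]
contact_force: [-0.1, 0.1, -0.9]
width: 0.039
gripper_force: 45.6
```

```bash
python3 -c "
from rig import manip
s=manip.get_state();print(s['clock'],s['position'],s['width'],s['gripper_force']);print(manip.sign_off())"
```

```text
14.3667 [ 0.50657609 -0.1671123   0.35371673] 0.0390373180191863 45.62532521005778
the job is handed in; nothing more can be done
None
```

I swung the keeper off (about 1.64 rad), lifted the slat straight up and level to about 120 mm above the form, held it still for over 2 s, and handed in at 14.4 s with the slat still gripped.

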